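# Transfer a hanging snack pot onto the high chair's tray rail

## Robot

A 7-joint arm with a two-finger parallel gripper is mounted at the origin on the work surface. World frame = base frame: x ahead of the robot, y to its left, z up, the work surface at z = 0. Lengths are in m, angles in rad, forces in N, time in s.
With the tool pointing down it reaches from about 0.4 to 0.875 m from the base axis. Payload 19.3 kg.
Tool frame: the origin (TCP) lies midway between the tips of the shut fingers; the grasp point (between the pads) lies 19 mm behind it; z points along the fingers, y is the line along which they close (so a half turn about z gives the same grasp; the last joint's range is limited). The gripper opens to 85 mm and grips with 20 to 120 N. Pads are 22 mm wide; open, the fingers measure 114 mm over their backs; the gripper's body (76 mm by 85 mm) begins 54 mm behind the grasp point. The pads swing forward as they close: fully open they stand 13 mm farther back than shut.
Start: joints at [1.033, 0.521, -0.036, 1.599, 0.021, 1.021, -0.113], TCP at [0.282, -0.558, 0.231] pointing down, gripper open.
Joint ranges: [-2.91, 2.91], [-0.3, 2.13], [-1.5, 1.42], [0.17, 2.43], [-1.26, 4.41], [0.16, 1.93], [-2.52, 2.52]. Speed limits (rad/s): [1.89, 1.89, 2.39, 2.39, 3.01, 3.01, 3.01].

## Interface

Orientations are given as [roll, pitch, yaw] about the fixed x, y, z axes, in that order (R = Rz(yaw) Ry(pitch) Rx(roll)).
In Python, from bench import manip gives the robot as it stands.
- The arm moves only by the tool servo_tool, never from a script. Its argument "commands" is a list of rows, each an object of numbers: "x", "y", "z": the shift along the tool's x, y, z in m; "ax", "ay", "az": the turn, a rotation vector about the tool's x, y, z in rad; "claw": the closure in counts, from 0 (fully open) to 255 (shut). A call has 1 to 20 rows; each row shifts and turns the commanded pose from where the row before left it, along the tool's axes as they then stand; what a row does not reach is not made up. A row lasts 1/12 s, in which the tool goes at most 41.7 mm and 7.16 degrees, less where a joint would pass 70% of its speed; a pose out of reach is approached as far as the arm can. A call is refused whole if a number of a shift passes 0.0417 or a number of a turn 0.125, either way. A call with a gripper value outside its range is refused whole. The fingers move at their own pace and stop on an object; the grip force is fixed at half the most. Time passes only in rows, so rows that do not move let the fingers close. It gives the time, the measured TCP pose, the force, the opening and the grip force at its end, in the units of the state.
- manip.get_obs(): the state, without advancing time (a new reading comes with each control period).
- manip.capture(name): name is "side" or "top" or "wrist"; returns (picture, depth): 480x640x3 uint8, blue, green, red; 480x640 float32, m along the optical axis (not along the pixel's ray), 0 where there is no reading.
- manip.get_calibration(name): a dict with "vertical_fov" (degrees; the focal length in pixels is half the picture's height over the tangent of half this angle, whatever the lens; pixels are square), "cx", "cy" (the principal point, pixels), "position" and "orientation" of the camera in the world. Camera axes: x right, y down, z forward; pixel columns grow to the right and rows downward; lengths in m; the calibration is good to about 2 mm. A picture is of the moment at which its call begins: read the wrist's pose just before it. get_calibration takes no time and is no camera call; for the wrist camera it gives the pose at the moment of the call.
- manip.close_job(): hands the job in; it is judged then, once.
The state is a dict: "t": time; "joint_pos": joint angles; "qd": joint speeds; "effort": joint torques, N m; "eef_pos": TCP position; "tool_rot": TCP orientation; "force": force on the tool from outside, world axes, zero at the start; "ft_torque": the same for the moment, N m; "opening": finger opening in m; "grasp_force": force on a finger pad.
Only numpy, scipy, OpenCV 4.12 (cv2) and the standard library are available. Lean on these libraries where they do the work, as an engineer would, in place of code of your own. Each camera call takes 0.05 s, during which the arm holds its last target. There are 200 camera calls.

## Task

Move the snack pot from the slotted rail of the rack on the table to the matching slotted rail on the high chair's tray: slide it along, lift it over the end stops, and leave it hanging level in the tray rail, pushed right up to the stop farthest from the rack. The tray rail's height is adjustable and differs from the rack's by an unknown amount, so feel for it. Do not let the pot drop, and leave the plate, tumbler and spoons where they are.

Things in the scene. Friction and masses are not known exactly. Their poses are not given: they have to be found in the camera images.
- pot: Closed snack pot, 0.13-0.25 kg, round about its z axis (up). Origin: centre of its collar's underside, level with the bar tops when hanging. Collar: disc 50 mm diameter, z 0 to 6 mm. Grip knob: cylinder 26 mm diameter, z 6 to 40 mm. Neck: 16 mm diameter, z -30 to 0 mm. White container below: 56 mm diameter, z -85 to -30 mm, too wide to come up through a rail's slot.
- rack: Dark wood storage rack fixed on the table, base 110 x 180 mm, origin at the centre of its underside. Its slotted aluminium rail runs along its y axis; the end at -y faces the high chair. Four outside legs (inner faces at x +-33 mm) carry the bars, so the pot passes freely between them.
- rack_rail (a point): Centre of the rack's rail, at the top of its bars, 160 mm above the table. Rail: two bars 180 mm long (y -90 to +90), 22 mm wide, 8 mm thick, with a 26 mm slot between them, open at the ends. At both ends a stop 8 mm high, 6 mm long stands on each bar. The pot, raised 8 to 22 mm from hanging, can slide out lengthwise over a stop.
- chair: High chair of dark wood, fixed, its tray drawn up over the table edge. Origin: tray centre at table level. Tray 300 mm (x) by 440 mm (y), its top 30 mm above the origin, rim 36 mm. It carries a second slotted aluminium rail, of the same shape and size as the rack's, running along this frame's y axis.
- rail_foot (a point): Point on the tray top midway under the tray rail, x -60, y +100 mm in the chair's frame, same axes. Rail ends at y +90 (facing the rack) and -90 mm (far stop) from here. Its bar tops are firmly set anywhere from 116 to 144 mm above this point; the height is not measured: feel or look. At the far stop the pot's axis is at y -59 mm from here.
- plate: Mint plate lying on the tray, 150 mm diameter, 20 mm high, origin at the centre of its underside. Leave alone.
- tumbler: Glass tumbler standing on the tray, 68 mm diameter, 90 mm high, origin at the centre of its underside. Leave alone.
- spoon0: Orange training spoon lying on the tray, 140 mm long. Leave alone.
- spoon1: The second orange training spoon, the same. Leave alone.
There are look-alikes about, which are no part of the job. What is shaped like the pot but purple or yellow is not meant.

How it is judged:
On the way:
1. the pot has left the rack's rail over an end stop, held upright by the fingers (horizontal distance between pot and rack above 0.115 m and angle between pot's own z axis and vertical below 0.4 rad and contact force between pot and the fingers above 0.5 N), for 0.1 s.
At the end, for the whole second after the job is handed in: The pot hangs released and at rest in the tray rail, its collar lying level (within 4 degrees) on the bars and within 8 mm of the stop farthest from the rack, carried by the high chair alone (x of pot in the frame of chair between -0.069 and -0.051 m and y of pot in the frame of chair between 0.036 and 0.049 m and z of pot in the frame of chair between 0.143 and 0.177 m and angle between pot's own z axis and vertical below 0.07 rad and contact force between pot and chair above 0.5 N and contact force between pot and the fingers below 0.05 N and linear speed of pot below 0.02 m/s); the robot touches nothing.
It fails at once if the pot falls: it moves faster than 0.35 m/s while the fingers do not touch it (linear speed of pot above 0.35 m/s and contact force between pot and the fingers below 0.01 N).
It fails at once if the plate, tumbler or a spoon is shifted by more than 30 mm, or the tumbler tipped (distance of any of plate, tumbler, spoon0, spoon1 from where it was at the start of the episode above 0.03 m or angle between tumbler's own z axis and vertical above 0.5 rad).
It also fails if it takes over 58 s, if anything falls off the work surface, if the arm or the gripper's body presses on something with over 40 N, if the wrist force passes 120 N, or if a joint passes its speed limit or range.

## Working session

There is one attempt and no reset: what is moved stays moved. The work goes in short steps, Python scripts to look and compute and a tool call to move; the robot and the scene stay as the last step left them, time stands still between calls to the robot, and variables do not carry over. Pictures are saved under pics/ and viewed, at most 10 in all, crops included, and the job is handed in when it is done.

Besides the shell and the picture viewer there is one more tool, called in YAML: its name, and indented under it one key for each argument. servo_tool: Moves the arm, as the interface text tells. Its arguments: {"type":"object","properties":{"commands":{"type":"array","items":{"type":"object","properties":{"x":{"type":"number"},"y":{"type":"number"},"z":{"type":"number"},"ax":{"type":"number"},"ay":{"type":"number"},"az":{"type":"number"},"claw":{"type":"number"}}}}},"required":["commands"]}

```bash
mkdir -p pics; cat > h.py <<'E'
import numpy as np, cv2
from bench import manip
from scipy.spatial.transform import Rotation as R
def Rm(o):
    o=np.array(o,float)
    if o.shape==(3,3): return o
    if o.size==4: return R.from_quat(o).as_matrix()
    return R.from_euler('xyz',o).as_matrix()
def px(c,u,v,d):
    f=240/np.tan(np.radians(c['vertical_fov'])/2)
    p=np.stack([(u-c['cx'])/f*d,(v-c['cy'])/f*d,d],-1)
    return p@Rm(c['orientation']).T+np.array(c['position'])
def cloud(c,d):
    v,u=np.mgrid[0:480,0:640]
    return px(c,u.astype(float),v.astype(float),d)
E
python3 - <<'E'
from h import *
print(manip.get_obs())
for n in("side","top"):
    c=manip.get_calibration(n);print(n,c)
    i,d=manip.capture(n);cv2.imwrite(f"pics/{n}0.png",i);np.save(f"{n}0.npy",d)
E
```

```text
{'t': 0.0, 'joint_pos': array([ 1.03279588,  0.52205872, -0.03630443,  1.5999843 ,  0.0211916 ,
        1.02109408, -0.11279322]), 'qd': array([-0.00131372,  0.00073823, -0.00070515,  0.00192223,  0.00077507,
       -0.00057553, -0.00024598]), 'effort': array([-1.54556139e-03, -9.27103615e+01,  1.97929166e+00, -3.69936132e+01,
        1.78805483e-02,  8.16103391e-03, -4.76094692e-05]), 'eef_pos': array([ 0.28163665, -0.55757852,  0.23070662]), 'tool_rot': array([-3.14043610e+00,  8.63787877e-05,  4.67772565e-01]), 'force': array([ 0.94941341, -0.35531172, -1.11042697]), 'ft_torque': array([-0.01056775, -0.02211612, -0.03900384]), 'grasp_force': 0.0, 'opening': 0.08551610308322295}
side {'vertical_fov': 57.80189836466648, 'cx': 320.1233832777959, 'cy': 231.92697646901513, 'position': array([0.09316736, 0.52942001, 0.77931866]), 'orientation': array([-2.32275555, -0.01368401, -2.41385145])}
top {'vertical_fov': 53.167721705232076, 'cx': 318.01980981570614, 'cy': 231.01963821321556, 'position': array([ 0.45790868, -0.00314384,  1.2062417 ]), 'orientation': array([-3.06023847,  0.01503761, -1.58949162])}
```

View pics/top0.png

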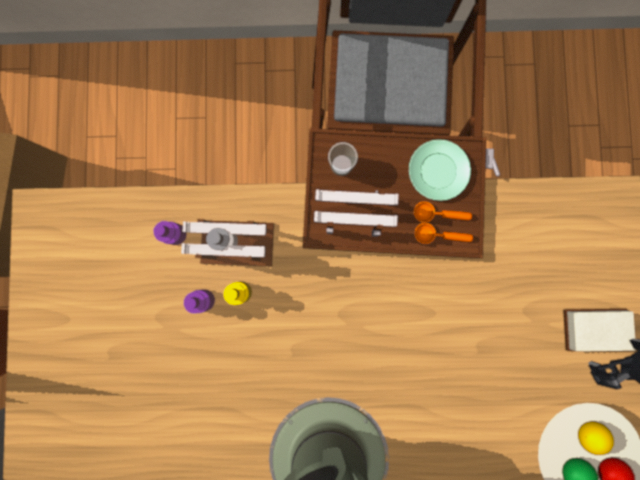

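View pics/side0.png

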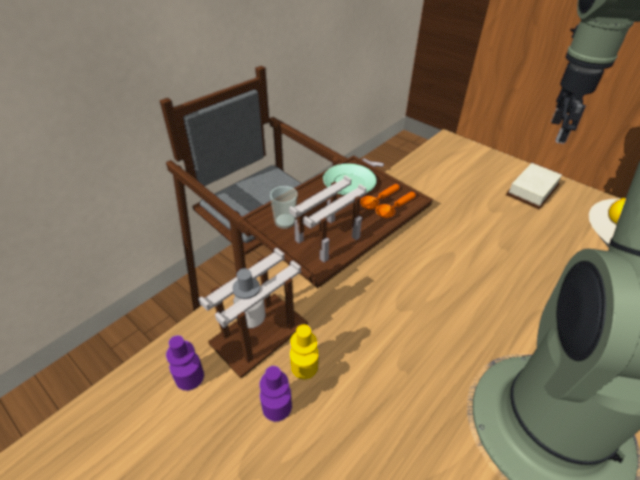

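The top view shows the grey pot at about (218,238) in the rack rail. The tray rail runs from about (316,207) to (398,210), with the spoons beside its far end and the tumbler at (343,158). I'll measure the rails from the depth images.

```bash
cat > m.py <<'E'
from h import *
import sys
def meas(n,d,i,c):
    P=cloud(c,d); ok=(d>0)
    hsv=cv2.cvtColor(i,cv2.COLOR_BGR2HSV)
    br=(hsv[...,1]<45)&(hsv[...,2]>120)&ok
    for nm,xr,yr,zr in(("rack",(.35,.6),(.1,.36),(.13,.185)),("tray",(.4,.7),(-.2,.1),(.13,.19))):
        m=br&(P[...,0]>xr[0])&(P[...,0]<xr[1])&(P[...,1]>yr[0])&(P[...,1]<yr[1])&(P[...,2]>zr[0])&(P[...,2]<zr[1])
        k,lab,st,ce=cv2.connectedComponentsWithStats(m.astype(np.uint8))
        for j in range(1,k):
            if st[j,4]<60: continue
            q=P[lab==j]; r=cv2.minAreaRect((q[:,:2]*1000).astype(np.float32))
            print(n,nm,st[j],"z med %.4f p10 %.4f p90 %.4f"%tuple(np.percentile(q[:,2],[50,10,90])),"rect",np.round(r[0],1),np.round(r[1],1),round(r[2],1))
    return P
if __name__=="__main__":
  for n in("top","side"):
    P=meas(n,np.load(n+"0.npy"),cv2.imread(f"pics/{n}0.png"),manip.get_calibration(n))
    for u,v in ([(218,238),(221,236),(195,229),(250,229),(250,251),(330,197),(380,200),(380,221),(330,218),(310,230),(480,245),(306,133),(343,145),(100,300)] if n=="top" else [(245,273),(244,285),(250,290),(330,203),(340,207),(320,187)]): print(n,u,v,np.round(P[v,u],4))
E
python3 m.py
```

```text
top rack [ 182  222   84   35 1696] z med 0.1606 p10 0.1576 p90 0.1664 rect [531.5 216.9] [180.9  73.1] 86.5
top tray [316 190  82  15 817] z med 0.1541 p10 0.1516 p90 0.1576 rect [618.9 -75.2] [178.6  26.3] 85.5
top tray [315 212  83  14 801] z med 0.1541 p10 0.1515 p90 0.1573 rect [569.  -72.1] [179.6  22.1] 85.7
top 218 238 [0.5296 0.2215 0.2009]
top 221 236 [0.5347 0.2179 0.188 ]
top 195 229 [0.5535 0.2818 0.1582]
top 250 229 [0.5509 0.1602 0.16  ]
top 250 251 [0.5026 0.1602 0.1622]
top 330 197 [ 0.6191 -0.0169  0.1535]
top 380 200 [ 0.61   -0.1271  0.1539]
top 380 221 [ 0.5634 -0.1258  0.1536]
top 330 218 [ 0.5724 -0.0159  0.1526]
top 310 230 [0.5568 0.0324 0.0326]
top 480 245 [ 0.5116 -0.3795  0.0386]
top 306 133 [ 1.0271  0.0655 -0.7457]
top 343 145 [ 0.747  -0.0502  0.1103]
top 100 300 [ 0.3937  0.5643 -0.0009]
side rack [250 248  34  30 388] z med 0.1584 p10 0.1564 p90 0.1612 rect [547.5 168.3] [28.2 81.9] 1.8
side rack [ 200  261  100   65 1629] z med 0.1588 p10 0.1566 p90 0.1648 rect [524.2 218.8] [181.6  80. ] 87.9
side tray [290 175  62  42 594] z med 0.1519 p10 0.1494 p90 0.1552 rect [617.5 -73.7] [180.3  32.6] 85.3
side tray [304 184  63  43 607] z med 0.1521 p10 0.1498 p90 0.1548 rect [566. -70.] [181.5  25.2] 86.1
side 245 273 [0.528  0.2296 0.198 ]
side 244 285 [0.5188 0.242  0.1834]
side 250 290 [0.5153 0.2333 0.1646]
side 330 203 [ 0.6309 -0.1258  0.0871]
side 340 207 [ 0.5535 -0.0674  0.1535]
side 320 187 [ 0.7453 -0.2176  0.0272]
```

servo_tool:
  commands:
    - {"az":-0.1147,"z":-0.008}
    - {"az":-0.1147,"z":-0.008}
    - {"az":-0.1147,"z":-0.008}
    - {"az":-0.1147,"z":-0.008}
    - {"az":-0.1147,"z":-0.008}
    - {"az":-0.1147,"z":-0.008}
    - {"az":-0.1147,"z":-0.008}
    - {"az":-0.1147,"z":-0.008}
    - {"az":-0.1147,"z":-0.008}
    - {"x":0.036,"y":0.0088}
    - {"x":0.036,"y":0.0088}
    - {"x":0.036,"y":0.0088}
    - {"x":0.036,"y":0.0088}
    - {"x":0.036,"y":0.0088}
    - {"x":0.036,"y":0.0088}
    - {"x":0.036,"y":0.0088}
    - {"x":0.036,"y":0.0088}
    - {"x":0.036,"y":0.0088}
    - {"x":0.036,"y":0.0088}

```text
validation failed for argument at $.co...
```

servo_tool:
  commands:
    - {"x":0,"y":0,"z":-0.008,"ax":0,"ay":0,"az":-0.115,"claw":0}

```text
t: 0.18
eef_pos: [0.2815, -0.5571, 0.2377]
tool_rot: [-3.139, -0.0, 0.581]
force: [-0.3, 0.6, -0.9]
opening: 0.0853
grasp_force: 0.0
```

servo_tool:
  commands:
    - {"z":-0.008,"az":-0.115,"claw":0}

```text
validation failed for argument at $.co...
```

All seven keys are needed in every row.

servo_tool:
  commands:
    - {"x":0,"y":0,"z":-0.008,"ax":0,"ay":0,"az":-0.115,"claw":0}
    - {"x":0,"y":0,"z":-0.008,"ax":0,"ay":0,"az":-0.115,"claw":0}
    - {"x":0,"y":0,"z":-0.008,"ax":0,"ay":0,"az":-0.115,"claw":0}
    - {"x":0,"y":0,"z":-0.008,"ax":0,"ay":0,"az":-0.115,"claw":0}
    - {"x":0,"y":0,"z":-0.008,"ax":0,"ay":0,"az":-0.115,"claw":0}
    - {"x":0,"y":0,"z":-0.008,"ax":0,"ay":0,"az":-0.115,"claw":0}
    - {"x":0,"y":0,"z":-0.008,"ax":0,"ay":0,"az":-0.115,"claw":0}
    - {"x":0,"y":0,"z":-0.008,"ax":0,"ay":0,"az":-0.115,"claw":0}
    - {"x":0.036,"y":0.009,"z":0,"ax":0,"ay":0,"az":0,"claw":0}
    - {"x":0.036,"y":0.009,"z":0,"ax":0,"ay":0,"az":0,"claw":0}
    - {"x":0.036,"y":0.009,"z":0,"ax":0,"ay":0,"az":0,"claw":0}
    - {"x":0.036,"y":0.009,"z":0,"ax":0,"ay":0,"az":0,"claw":0}
    - {"x":0.036,"y":0.009,"z":0,"ax":0,"ay":0,"az":0,"claw":0}
    - {"x":0.036,"y":0.009,"z":0,"ax":0,"ay":0,"az":0,"claw":0}
    - {"x":0.036,"y":0.009,"z":0,"ax":0,"ay":0,"az":0,"claw":0}
    - {"x":0.036,"y":0.009,"z":0,"ax":0,"ay":0,"az":0,"claw":0}
    - {"x":0.036,"y":0.009,"z":0,"ax":0,"ay":0,"az":0,"claw":0}
    - {"x":0.036,"y":0.009,"z":0,"ax":0,"ay":0,"az":0,"claw":0}
    - {"x":0.036,"y":0.009,"z":0,"ax":0,"ay":0,"az":0,"claw":0}
    - {"x":0.036,"y":0.009,"z":0,"ax":0,"ay":0,"az":0,"claw":0}

```text
t: 1.85
eef_pos: [0.4189, -0.1325, 0.3033]
tool_rot: [3.142, 0.0, 1.503]
force: [1.4, -0.3, -0.2]
opening: 0.0853
grasp_force: 0.0
```

servo_tool:
  commands:
    - {"x":0.033,"y":0.008,"z":0,"ax":0,"ay":0,"az":0,"claw":0}
    - {"x":0.033,"y":0.008,"z":0,"ax":0,"ay":0,"az":0,"claw":0}
    - {"x":0.033,"y":0.008,"z":0,"ax":0,"ay":0,"az":0,"claw":0}
    - {"x":0.033,"y":0.008,"z":0,"ax":0,"ay":0,"az":0,"claw":0}
    - {"x":0.033,"y":0.008,"z":0,"ax":0,"ay":0,"az":0,"claw":0}
    - {"x":0.033,"y":0.008,"z":0,"ax":0,"ay":0,"az":0,"claw":0}
    - {"x":0.033,"y":0.008,"z":0,"ax":0,"ay":0,"az":0,"claw":0}
    - {"x":0.033,"y":0.008,"z":0,"ax":0,"ay":0,"az":0,"claw":0}
    - {"x":0.033,"y":0.008,"z":0,"ax":0,"ay":0,"az":0,"claw":0}
    - {"x":0.033,"y":0.008,"z":0,"ax":0,"ay":0,"az":0,"claw":0}
    - {"x":0.03,"y":0.007,"z":0,"ax":0,"ay":0,"az":0,"claw":0}
    - {"x":0,"y":0,"z":0,"ax":0,"ay":0,"az":0,"claw":0}

```text
t: 2.85
eef_pos: [0.53, 0.2249, 0.3027]
tool_rot: [-3.14, -0.003, 1.508]
force: [-0.2, 0.4, -0.1]
opening: 0.0856
grasp_force: 0.0
```

```bash
cat > w.py <<'E'
from h import *
import sys
t=sys.argv[1]
o=manip.get_obs();c=manip.get_calibration("wrist")
i,d=manip.capture("wrist");cv2.imwrite(f"pics/w{t}.png",i);P=cloud(c,d);np.save(f"w{t}.npy",P)
print(np.round(o["t"],2),np.round(o["eef_pos"],4),np.round(o["tool_rot"],3),np.round(o["force"],1),c["position"],c["orientation"])
for lo,hi in((.15,.17),(.195,.205)):
    m=(P[...,2]>lo)&(P[...,2]<hi)&(d>.05)
    k,lab,st,ce=cv2.connectedComponentsWithStats(m.astype(np.uint8))
    for j in range(1,k):
        if st[j,4]<150: continue
        q=P[lab==j]; r=cv2.minAreaRect((q[:,:2]*1000).astype(np.float32))
        print(lo,st[j],"z %.4f"%np.median(q[:,2]),np.round(r[0],1),np.round(r[1],1),round(r[2],1))
E
python3 w.py 1
```

```text
2.85 [0.53   0.2249 0.3027] [-3.140e+00 -3.000e-03  1.508e+00] [-0.2  0.4 -0.1] [0.53252262 0.28935731 0.44631902] [ 2.88337800e+00  1.19275436e-03 -6.13083684e-02]
0.15 [  256   110   118   234 15032] z 0.1610 [526.5 218.8] [180.5  86.1] 86.7
0.195 [ 296  208   39   40 1227] z 0.2008 [527.3 232.6] [25.6 25.7] 70.8
```

View pics/w1.png

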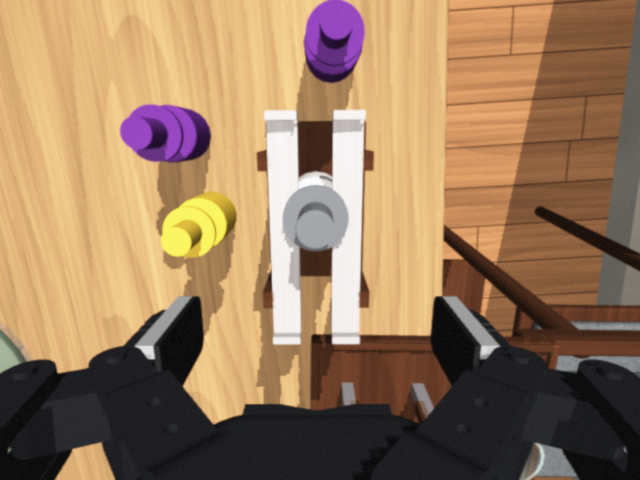

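Pot knob top is at about (316,228). The rack rail's stops are at rows 113 and 338. I'll work out the rail line from the bar edges.

```bash
cat > line.py <<'E'
from h import *
import sys
P=np.load(sys.argv[1]); i=cv2.imread(sys.argv[2]); zt=float(sys.argv[3]); x0,x1,y0,y1=map(float,sys.argv[4:8])
hsv=cv2.cvtColor(i,cv2.COLOR_BGR2HSV)
m=(hsv[...,1]<40)&(hsv[...,2]>150)&(abs(P[...,2]-zt)<.005)
q=P[m]; q=q[(q[:,0]>x0)&(q[:,0]<x1)&(q[:,1]>y0)&(q[:,1]<y1)]
print("z",np.round(np.percentile(q[:,2],[20,50,80]),4),"y range",np.round(np.percentile(q[:,1],[.3,99.7]),4))
ys=np.arange(q[:,1].min(),q[:,1].max(),.01);C=[]
for y in ys:
    s=q[abs(q[:,1]-y)<.005][:,0]
    if len(s)>30:
        a,b=np.percentile(s,[1,99])
        if .06<b-a<.08: C.append((y,(a+b)/2,b-a))
C=np.array(C);f=np.polyfit(C[:,0],C[:,1],1);print("x=%.4f*y+%.4f"%tuple(f),"n",len(C),"width",C[:,2].mean(),"res",np.std(C[:,1]-np.polyval(f,C[:,0])))
E
python3 line.py w1.npy pics/w1.png 0.16 0.47 0.6 0.1 0.33
cp side0.npy sd.npy; python3 - <<'E'
from h import *
for n in("top","side"):
    np.save(n+"P.npy",cloud(manip.get_calibration(n),np.load(n+"0.npy")))
E
for n in top side; do python3 line.py ${n}P.npy pics/${n}0.png 0.16 0.47 0.6 0.1 0.33; python3 line.py ${n}P.npy pics/${n}0.png 0.153 0.54 0.65 -0.2 0.05; done
```

```text
z [0.1602 0.1608 0.1614] y range [0.1339 0.3043]
x=0.0563*y+0.5143 n 17 width 0.06919343373771916 res 0.00012284319871590804
z [0.1586 0.1601 0.1619] y range [0.1335 0.3024]
x=0.0563*y+0.5176 n 17 width 0.06746303243331533 res 0.00044067964157313135
z [0.1523 0.154  0.1555] y range [-0.1582  0.0105]
x=0.0770*y+0.5989 n 17 width 0.06752364311383904 res 0.00040458314264363836
z [0.1576 0.1585 0.1595] y range [0.1319 0.3099]
x=0.0561*y+0.5145 n 16 width 0.06916494629697044 res 0.0005222064309327287
z [0.1511 0.1521 0.1531] y range [-0.1602  0.0195]
x=0.0746*y+0.5959 n 17 width 0.06901812551194811 res 0.0004342545299578487
```

servo_tool:
  commands:
    - {"x":0.0075,"y":-0.003,"z":0.02,"ax":0,"ay":0,"az":0,"claw":0}
    - {"x":0,"y":0,"z":0.025,"ax":0,"ay":0,"az":0,"claw":0}
    - {"x":0,"y":0,"z":0.025,"ax":0,"ay":0,"az":0,"claw":0}
    - {"x":0,"y":0,"z":0.025,"ax":0,"ay":0,"az":0,"claw":0}
    - {"x":0,"y":0,"z":0.02,"ax":0,"ay":0,"az":0,"claw":0}
    - {"x":0,"y":0,"z":0.012,"ax":0,"ay":0,"az":0,"claw":0}
    - {"x":0,"y":0,"z":0.005,"ax":0,"ay":0,"az":0,"claw":0}
    - {"x":0,"y":0,"z":0,"ax":0,"ay":0,"az":0,"claw":0}
    - {"x":0,"y":0,"z":0,"ax":0,"ay":0,"az":0,"claw":100}
    - {"x":0,"y":0,"z":0,"ax":0,"ay":0,"az":0,"claw":150}
    - {"x":0,"y":0,"z":0,"ax":0,"ay":0,"az":0,"claw":255}
    - {"x":0,"y":0,"z":0,"ax":0,"ay":0,"az":0,"claw":255}
    - {"x":0,"y":0,"z":0,"ax":0,"ay":0,"az":0,"claw":255}
    - {"x":0,"y":0,"z":0,"ax":0,"ay":0,"az":0,"claw":255}
    - {"x":0,"y":0,"z":0,"ax":0,"ay":0,"az":0,"claw":255}
    - {"x":0,"y":0,"z":0,"ax":0,"ay":0,"az":0,"claw":255}

```text
t: 4.23
eef_pos: [0.528, 0.2268, 0.172]
tool_rot: [3.141, -0.0, 1.503]
force: [-0.6, -1.7, 6.9]
opening: 0.0242
grasp_force: 58.4
```

```bash
python3 w.py 2
```

```text
4.23 [0.528  0.2268 0.172 ] [ 3.141 -0.     1.503] [-0.6 -1.7  6.9] [0.53064134 0.29163355 0.31537707] [ 2.88077176e+00 -1.05645579e-03 -6.67771113e-02]
0.15 [  210    87   215   237 26483] z 0.1611 [528.7 260.7] [98.1 86.4] 85.7
0.15 [270 344  24  62 849] z 0.1607 [506.4 184. ] [38.9 10.6] 86.8
0.15 [346 344  18  61 575] z 0.1607 [541.3 183. ] [34.7  7.8] 87.3
0.195 [ 238  280  158   94 5842] z 0.2007 [525.  231.4] [37.3 41.2] 48.9
```

View pics/w2.png

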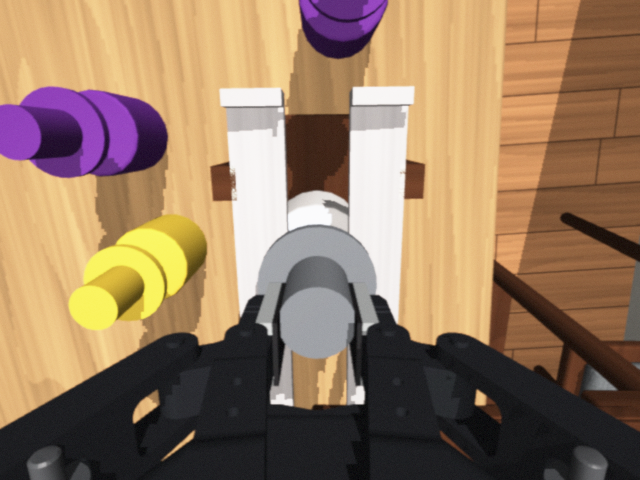

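```bash
cat > knob.py <<'E'
from h import *
import sys
P=np.load(f"w{sys.argv[1]}.npy");i=cv2.imread(f"pics/w{sys.argv[1]}.png");z=float(sys.argv[2])
m=(abs(P[...,2]-z)<.003)&(i[...,1]>90)&(i[...,1]<190)
m[:,:284]=0;m[:,350:]=0
q=P[m];print(len(q),np.round(q.min(0),4),np.round(q.max(0),4),np.round(q.mean(0),4), np.round(np.percentile(q[:,1],[1,99]),4))
E
python3 knob.py 2 .2007
```

```text
4251 [0.5154 0.2189 0.1977] [0.538  0.2458 0.2029] [0.5268 0.2332 0.2007] [0.2203 0.2453]
```

servo_tool:
  commands:
    - {"x":0,"y":0,"z":0,"ax":0,"ay":0,"az":0,"claw":120}
    - {"x":0,"y":0,"z":0,"ax":0,"ay":0,"az":0,"claw":100}
    - {"x":0,"y":0,"z":0,"ax":0,"ay":0,"az":0,"claw":100}
    - {"x":0.006,"y":-0.001,"z":0,"ax":0,"ay":0,"az":0,"claw":100}
    - {"x":0,"y":0,"z":0,"ax":0,"ay":0,"az":0,"claw":100}
    - {"x":0,"y":0,"z":0,"ax":0,"ay":0,"az":0,"claw":255}
    - {"x":0,"y":0,"z":0,"ax":0,"ay":0,"az":0,"claw":255}
    - {"x":0,"y":0,"z":0,"ax":0,"ay":0,"az":0,"claw":255}
    - {"x":0,"y":0,"z":0,"ax":0,"ay":0,"az":0,"claw":255}
    - {"x":0,"y":0,"z":0,"ax":0,"ay":0,"az":0,"claw":255}

```text
t: 5.12
eef_pos: [0.5272, 0.2329, 0.1715]
tool_rot: [3.141, -0.0, 1.503]
force: [-1.3, -0.3, 4.4]
opening: 0.0241
grasp_force: 58.7
```

```bash
python3 w.py 3;python3 knob.py 3 .2007
```

```text
5.12 [0.5272 0.2329 0.1715] [ 3.141 -0.     1.503] [-1.3 -0.3  4.4] [0.52989602 0.29770306 0.31491253] [ 2.88077898e+00 -3.81058619e-04 -6.66632863e-02]
0.15 [  214   104   214   221 24583] z 0.1610 [529.2 263.2] [92.2 86.8] 86.8
0.15 [270 358  26  49 809] z 0.1608 [506.1 187.7] [28.1 11.7] 86.8
0.15 [348 358  16  47 397] z 0.1607 [540.9 184.6] [30.4  6.7] 87.1
0.195 [ 238  297  158   78 5741] z 0.2007 [524.8 232.7] [26.8 51.4] 80.5
4181 [0.5139 0.2192 0.1977] [0.5368 0.2459 0.2026] [0.5256 0.2333 0.2007] [0.2204 0.2454]
```

servo_tool:
  commands:
    - {"x":0,"y":0,"z":-0.004,"ax":0,"ay":0,"az":0,"claw":255}
    - {"x":0,"y":0,"z":-0.005,"ax":0,"ay":0,"az":0,"claw":255}
    - {"x":0,"y":0,"z":-0.005,"ax":0,"ay":0,"az":0,"claw":255}
    - {"x":0,"y":0,"z":0,"ax":0,"ay":0,"az":0,"claw":255}
    - {"x":0,"y":0,"z":0,"ax":0,"ay":0,"az":0,"claw":255}

```text
t: 5.58
eef_pos: [0.5273, 0.2328, 0.1856]
tool_rot: [3.141, -0.0, 1.503]
force: [-0.7, 0.2, -1.5]
opening: 0.0247
grasp_force: 58.9
```

servo_tool:
  commands:
    - {"x":-0.008,"y":0.0001,"z":0,"ax":0,"ay":0,"az":0,"claw":255}
    - {"x":-0.014,"y":0.0002,"z":0,"ax":0,"ay":0,"az":0,"claw":255}
    - {"x":-0.014,"y":0.0002,"z":0,"ax":0,"ay":0,"az":0,"claw":255}
    - {"x":-0.014,"y":0.0002,"z":0,"ax":0,"ay":0,"az":0,"claw":255}
    - {"x":-0.014,"y":0.0002,"z":0,"ax":0,"ay":0,"az":0,"claw":255}
    - {"x":-0.014,"y":0.0002,"z":0,"ax":0,"ay":0,"az":0,"claw":255}
    - {"x":-0.014,"y":0.0002,"z":0,"ax":0,"ay":0,"az":0,"claw":255}
    - {"x":-0.014,"y":0.0002,"z":0,"ax":0,"ay":0,"az":0,"claw":255}
    - {"x":-0.014,"y":0.0002,"z":0,"ax":0,"ay":0,"az":0,"claw":255}
    - {"x":-0.014,"y":0.0002,"z":0,"ax":0,"ay":0,"az":0,"claw":255}
    - {"x":-0.014,"y":0.0002,"z":0,"ax":0,"ay":0,"az":0,"claw":255}
    - {"x":-0.008,"y":0.0001,"z":0,"ax":0,"ay":0,"az":0,"claw":255}
    - {"x":0,"y":0,"z":0,"ax":0,"ay":0,"az":0,"claw":255}
    - {"x":0,"y":0,"z":0,"ax":0,"ay":0,"az":0,"claw":255}

```text
t: 6.75
eef_pos: [0.5187, 0.0769, 0.1853]
tool_rot: [3.142, -0.0, 1.502]
force: [0.2, 0.3, -0.5]
opening: 0.0244
grasp_force: 58.9
```

servo_tool:
  commands:
    - {"x":0,"y":0.008,"z":0,"ax":0,"ay":0,"az":0,"claw":255}
    - {"x":0,"y":0.014,"z":0.001,"ax":0,"ay":0,"az":0,"claw":255}
    - {"x":0,"y":0.014,"z":0.001,"ax":0,"ay":0,"az":0,"claw":255}
    - {"x":0.001,"y":0.014,"z":0.001,"ax":0,"ay":0,"az":0,"claw":255}
    - {"x":0.001,"y":0.014,"z":0.001,"ax":0,"ay":0,"az":0,"claw":255}
    - {"x":0,"y":0.012,"z":0.001,"ax":0,"ay":0,"az":0,"claw":255}
    - {"x":0,"y":0.007,"z":0.001,"ax":0,"ay":0,"az":0,"claw":255}
    - {"x":0,"y":0,"z":0,"ax":0,"ay":0,"az":0,"claw":255}
    - {"x":0,"y":0,"z":0,"ax":0,"ay":0,"az":0,"claw":255}

```text
t: 7.5
eef_pos: [0.6014, 0.074, 0.179]
tool_rot: [-3.141, -0.0, 1.503]
force: [-0.6, 0.4, -1.9]
opening: 0.0243
grasp_force: 59.0
```

```bash
python3 - <<'E'
from h import *
i,d=manip.capture("side");c=manip.get_calibration("side");np.save("s2.npy",cloud(c,d));cv2.imwrite("pics/s2.png",i)
cv2.imwrite("pics/s2c.png",cv2.resize(i[120:340,180:440],None,fx=3,fy=2.7,interpolation=cv2.INTER_CUBIC))
i,d=manip.capture("top");c=manip.get_calibration("top");np.save("t2.npy",cloud(c,d));cv2.imwrite("pics/t2.png",i)
E
python3 line.py s2.npy pics/s2.png 0.153 0.54 0.65 -0.2 0.05
```

```text
z [0.1511 0.152  0.153 ] y range [-0.1636  0.0066]
x=-0.0156*y+0.5938 n 3 width 0.06390453106422633 res 0.0008417764704920908
```

View pics/s2c.png

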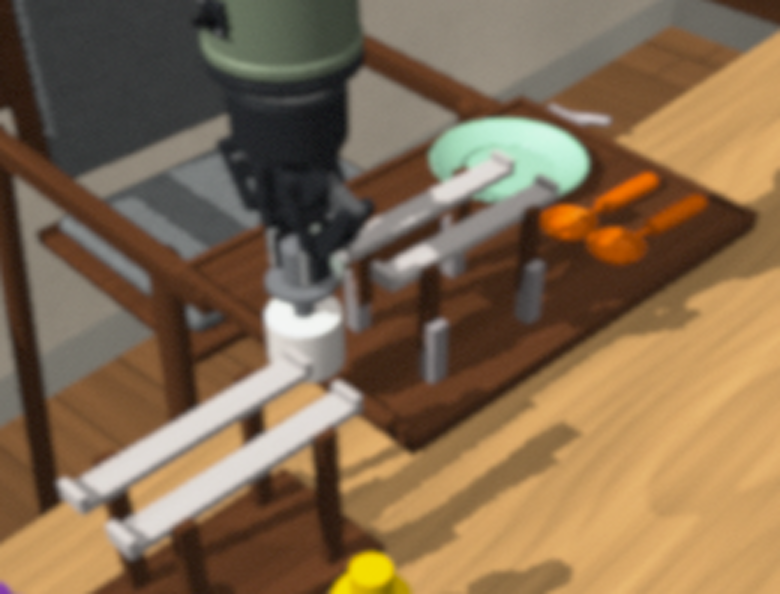

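servo_tool:
  commands:
    - {"x":-0.006,"y":0,"z":0,"ax":0,"ay":0,"az":0,"claw":255}
    - {"x":-0.01,"y":-0.0001,"z":0,"ax":0,"ay":0,"az":0,"claw":255}
    - {"x":-0.01,"y":-0.0001,"z":0,"ax":0,"ay":0,"az":0,"claw":255}
    - {"x":-0.01,"y":-0.0001,"z":0,"ax":0,"ay":0,"az":0,"claw":255}
    - {"x":-0.01,"y":-0.0001,"z":0,"ax":0,"ay":0,"az":0,"claw":255}
    - {"x":-0.01,"y":-0.0001,"z":0,"ax":0,"ay":0,"az":0,"claw":255}
    - {"x":-0.01,"y":-0.0001,"z":0,"ax":0,"ay":0,"az":0,"claw":255}
    - {"x":-0.006,"y":0,"z":0,"ax":0,"ay":0,"az":0,"claw":255}
    - {"x":0,"y":0,"z":0,"ax":0,"ay":0,"az":0,"claw":255}
    - {"x":0,"y":0,"z":0,"ax":0,"ay":0,"az":0,"claw":255}

```text
t: 8.43
eef_pos: [0.5962, 0.0014, 0.1793]
tool_rot: [3.142, -0.0, 1.502]
force: [-0.3, 0.6, -1.6]
opening: 0.0247
grasp_force: 59.0
```

servo_tool:
  commands:
    - {"x":-0.006,"y":0,"z":0,"ax":0,"ay":0,"az":0,"claw":255}
    - {"x":-0.011,"y":-0.0001,"z":0,"ax":0,"ay":0,"az":0,"claw":255}
    - {"x":-0.011,"y":-0.0001,"z":0,"ax":0,"ay":0,"az":0,"claw":255}
    - {"x":-0.011,"y":-0.0001,"z":0,"ax":0,"ay":0,"az":0,"claw":255}
    - {"x":-0.011,"y":-0.0001,"z":0,"ax":0,"ay":0,"az":0,"claw":255}
    - {"x":-0.011,"y":-0.0001,"z":0,"ax":0,"ay":0,"az":0,"claw":255}
    - {"x":-0.011,"y":-0.0001,"z":0,"ax":0,"ay":0,"az":0,"claw":255}
    - {"x":-0.011,"y":-0.0001,"z":0,"ax":0,"ay":0,"az":0,"claw":255}
    - {"x":-0.011,"y":-0.0001,"z":0,"ax":0,"ay":0,"az":0,"claw":255}
    - {"x":-0.006,"y":0,"z":0,"ax":0,"ay":0,"az":0,"claw":255}
    - {"x":0,"y":0,"z":0.004,"ax":0,"ay":0,"az":0,"claw":255}
    - {"x":0,"y":0,"z":0.004,"ax":0,"ay":0,"az":0,"claw":255}
    - {"x":0,"y":0,"z":0.002,"ax":0,"ay":0,"az":0,"claw":255}
    - {"x":0,"y":0,"z":0,"ax":0,"ay":0,"az":0,"claw":255}
    - {"x":0,"y":0,"z":0,"ax":0,"ay":0,"az":0,"claw":255}

```text
t: 9.68
eef_pos: [0.5885, -0.0975, 0.1691]
tool_rot: [-3.141, -0.0, 1.504]
force: [0.4, 0.3, -1.2]
opening: 0.0239
grasp_force: 59.0
```

Still carrying the weight, with about 4 mm of lowering expected. I'll feel down in small steps.

servo_tool:
  commands:
    - {"x":0,"y":0,"z":0.001,"ax":0,"ay":0,"az":0,"claw":255}
    - {"x":0,"y":0,"z":0.001,"ax":0,"ay":0,"az":0,"claw":255}
    - {"x":0,"y":0,"z":0.001,"ax":0,"ay":0,"az":0,"claw":255}
    - {"x":0,"y":0,"z":0,"ax":0,"ay":0,"az":0,"claw":255}
    - {"x":0,"y":0,"z":0,"ax":0,"ay":0,"az":0,"claw":255}

```text
t: 10.1
eef_pos: [0.5886, -0.0981, 0.1663]
tool_rot: [-3.142, -0.0, 1.503]
force: [0.4, 0.4, -1.7]
opening: 0.0246
grasp_force: 59.0
```

servo_tool:
  commands:
    - {"x":0,"y":0,"z":0.001,"ax":0,"ay":0,"az":0,"claw":255}
    - {"x":0,"y":0,"z":0,"ax":0,"ay":0,"az":0,"claw":255}
    - {"x":0,"y":0,"z":0,"ax":0,"ay":0,"az":0,"claw":255}

```text
t: 10.35
eef_pos: [0.5885, -0.0982, 0.1653]
tool_rot: [-3.142, 0.0, 1.503]
force: [-1.2, 0.2, -1.4]
opening: 0.0246
grasp_force: 59.0
```

servo_tool:
  commands:
    - {"x":0,"y":0,"z":0.001,"ax":0,"ay":0,"az":0,"claw":255}
    - {"x":0,"y":0,"z":0,"ax":0,"ay":0,"az":0,"claw":255}
    - {"x":0,"y":0,"z":0,"ax":0,"ay":0,"az":0,"claw":255}

```text
t: 10.6
eef_pos: [0.5887, -0.0982, 0.165]
tool_rot: [3.141, 0.0, 1.503]
force: [-3.5, -0.3, 9.0]
opening: 0.0242
grasp_force: 60.6
```

servo_tool:
  commands:
    - {"x":0,"y":0,"z":0.001,"ax":0,"ay":0,"az":0,"claw":255}
    - {"x":0,"y":0,"z":0,"ax":0,"ay":0,"az":0,"claw":255}
    - {"x":0,"y":0,"z":0,"ax":0,"ay":0,"az":0,"claw":255}

```text
t: 10.85
eef_pos: [0.5887, -0.0982, 0.1648]
tool_rot: [3.141, 0.001, 1.503]
force: [-9.8, -0.3, 24.5]
opening: 0.0245
grasp_force: 62.3
```

servo_tool:
  commands:
    - {"x":0,"y":0,"z":-0.0022,"ax":0,"ay":0,"az":0,"claw":255}
    - {"x":-0.006,"y":0,"z":0,"ax":0,"ay":0,"az":0,"claw":255}
    - {"x":-0.007,"y":-0.0001,"z":0,"ax":0,"ay":0,"az":0,"claw":255}
    - {"x":-0.007,"y":0,"z":0,"ax":0,"ay":0,"az":0,"claw":255}
    - {"x":-0.005,"y":-0.0001,"z":0,"ax":0,"ay":0,"az":0,"claw":255}
    - {"x":-0.002,"y":0,"z":0,"ax":0,"ay":0,"az":0,"claw":255}
    - {"x":0,"y":0,"z":0,"ax":0,"ay":0,"az":0,"claw":255}
    - {"x":0,"y":0,"z":0,"ax":0,"ay":0,"az":0,"claw":255}

```text
t: 11.52
eef_pos: [0.5865, -0.1251, 0.1654]
tool_rot: [-3.142, -0.0, 1.503]
force: [0.1, 0.4, -1.3]
opening: 0.0241
grasp_force: 59.1
```

servo_tool:
  commands:
    - {"x":-0.001,"y":0,"z":0,"ax":0,"ay":0,"az":0,"claw":255}
    - {"x":-0.001,"y":0,"z":0,"ax":0,"ay":0,"az":0,"claw":255}
    - {"x":0,"y":0,"z":0,"ax":0,"ay":0,"az":0,"claw":255}
    - {"x":0,"y":0,"z":0,"ax":0,"ay":0,"az":0,"claw":255}

```text
t: 11.85
eef_pos: [0.5864, -0.127, 0.1655]
tool_rot: [-3.142, -0.0, 1.503]
force: [-0.3, 0.4, -1.7]
opening: 0.024
grasp_force: 59.1
```

servo_tool:
  commands:
    - {"x":-0.001,"y":0,"z":0,"ax":0,"ay":0,"az":0,"claw":255}
    - {"x":-0.001,"y":0,"z":0,"ax":0,"ay":0,"az":0,"claw":255}
    - {"x":0,"y":0,"z":0,"ax":0,"ay":0,"az":0,"claw":255}
    - {"x":0,"y":0,"z":0,"ax":0,"ay":0,"az":0,"claw":255}

```text
t: 12.18
eef_pos: [0.5862, -0.1292, 0.1655]
tool_rot: [-3.142, 0.0, 1.503]
force: [0.9, 0.2, -1.2]
opening: 0.0241
grasp_force: 59.1
```

servo_tool:
  commands:
    - {"x":-0.001,"y":0,"z":0,"ax":0,"ay":0,"az":0,"claw":255}
    - {"x":-0.001,"y":0,"z":0,"ax":0,"ay":0,"az":0,"claw":255}
    - {"x":0,"y":0,"z":0,"ax":0,"ay":0,"az":0,"claw":255}
    - {"x":0,"y":0,"z":0,"ax":0,"ay":0,"az":0,"claw":255}

```text
t: 12.52
eef_pos: [0.5861, -0.1311, 0.1655]
tool_rot: [-3.142, -0.0, 1.503]
force: [0.3, -0.5, -2.4]
opening: 0.024
grasp_force: 59.1
```

servo_tool:
  commands:
    - {"x":-0.001,"y":0,"z":0,"ax":0,"ay":0,"az":0,"claw":255}
    - {"x":0,"y":0,"z":0,"ax":0,"ay":0,"az":0,"claw":255}
    - {"x":0,"y":0,"z":0,"ax":0,"ay":0,"az":0,"claw":255}

```text
t: 12.77
eef_pos: [0.586, -0.1321, 0.1655]
tool_rot: [-3.142, -0.0, 1.503]
force: [0.9, -0.0, -1.2]
opening: 0.0244
grasp_force: 59.1
```

servo_tool:
  commands:
    - {"x":-0.001,"y":0,"z":0,"ax":0,"ay":0,"az":0,"claw":255}
    - {"x":0,"y":0,"z":0,"ax":0,"ay":0,"az":0,"claw":255}
    - {"x":0,"y":0,"z":0,"ax":0,"ay":0,"az":0,"claw":255}

```text
t: 13.02
eef_pos: [0.586, -0.133, 0.1655]
tool_rot: [3.142, -0.0, 1.503]
force: [0.5, 1.2, -1.3]
opening: 0.0242
grasp_force: 59.1
```

servo_tool:
  commands:
    - {"x":-0.001,"y":0,"z":0,"ax":0,"ay":0,"az":0,"claw":255}
    - {"x":0,"y":0,"z":0,"ax":0,"ay":0,"az":0,"claw":255}
    - {"x":0,"y":0,"z":0,"ax":0,"ay":0,"az":0,"claw":255}

```text
t: 13.27
eef_pos: [0.586, -0.1336, 0.1655]
tool_rot: [3.141, -0.001, 1.503]
force: [-0.5, 5.1, -1.5]
opening: 0.0246
grasp_force: 59.2
```

servo_tool:
  commands:
    - {"x":0.001,"y":0,"z":0,"ax":0,"ay":0,"az":0,"claw":255}
    - {"x":0,"y":0,"z":0.0008,"ax":0,"ay":0,"az":0,"claw":255}
    - {"x":0,"y":0,"z":0,"ax":0,"ay":0,"az":0,"claw":255}
    - {"x":0,"y":0,"z":0,"ax":0,"ay":0,"az":0,"claw":255}

```text
t: 13.6
eef_pos: [0.5861, -0.1331, 0.165]
tool_rot: [3.141, 0.0, 1.503]
force: [-1.0, 1.4, 4.8]
opening: 0.0245
grasp_force: 60.0
```

servo_tool:
  commands:
    - {"x":0,"y":0,"z":0,"ax":0,"ay":0,"az":0,"claw":140}
    - {"x":0,"y":0,"z":0,"ax":0,"ay":0,"az":0,"claw":120}
    - {"x":0,"y":0,"z":0,"ax":0,"ay":0,"az":0,"claw":100}
    - {"x":0,"y":0,"z":0,"ax":0,"ay":0,"az":0,"claw":80}
    - {"x":0,"y":0,"z":0,"ax":0,"ay":0,"az":0,"claw":60}
    - {"x":0,"y":0,"z":0,"ax":0,"ay":0,"az":0,"claw":60}
    - {"x":0,"y":0,"z":-0.006,"ax":0,"ay":0,"az":0,"claw":60}
    - {"x":0,"y":0,"z":-0.012,"ax":0,"ay":0,"az":0,"claw":60}
    - {"x":0,"y":0,"z":-0.015,"ax":0,"ay":0,"az":0,"claw":60}
    - {"x":0,"y":0,"z":-0.02,"ax":0,"ay":0,"az":0,"claw":60}
    - {"x":0,"y":0,"z":-0.02,"ax":0,"ay":0,"az":0,"claw":60}
    - {"x":0,"y":0,"z":-0.02,"ax":0,"ay":0,"az":0,"claw":60}
    - {"x":0,"y":0,"z":-0.02,"ax":0,"ay":0,"az":0,"claw":0}
    - {"x":0,"y":0,"z":-0.01,"ax":0,"ay":0,"az":0,"claw":0}
    - {"x":0,"y":0,"z":0,"ax":0,"ay":0,"az":0,"claw":0}
    - {"x":0,"y":0,"z":0,"ax":0,"ay":0,"az":0,"claw":0}
    - {"x":0,"y":0,"z":0,"ax":0,"ay":0,"az":0,"claw":0}

```text
t: 15.02
eef_pos: [0.5856, -0.1331, 0.2869]
tool_rot: [-3.141, -0.0, 1.503]
force: [-0.2, 0.1, -0.1]
opening: 0.0853
grasp_force: 0.0
```

```bash
python3 w.py 4; python3 line.py w4.npy pics/w4.png 0.154 0.53 0.65 -0.2 0.05
```

```text
15.02 [ 0.5856 -0.1331  0.2869] [-3.141 -0.     1.503] [-0.2  0.1 -0.1] [ 0.5884744  -0.06825929  0.4303712 ] [ 2.88058959e+00  9.08675473e-04 -6.66171766e-02]
0.15 [  256     0   131   268 18712] z 0.1545 [590.2 -72.4] [178.5  86.2] 85.7
z [0.1537 0.1543 0.1549] y range [-0.1569  0.0135]
x=0.0716*y+0.5955 n 18 width 0.0687459595184688 res 0.0004778014637072945
```

View pics/w4.png

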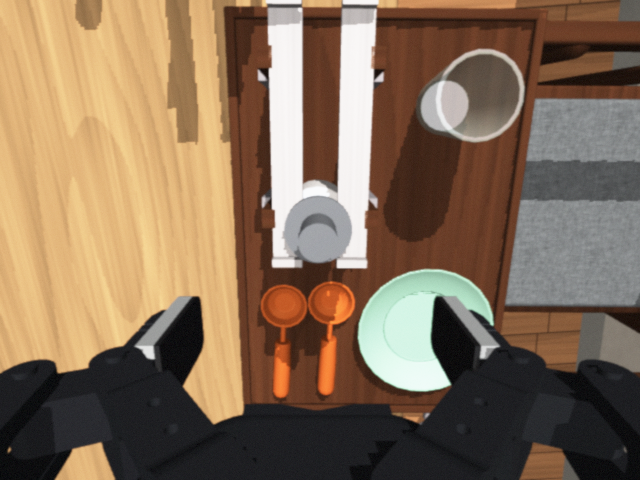

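The pot hangs free, with its collar's lower edge at about (318,262) against the stop at row 262, and nothing else has moved. I'll check that it is level and measure the gap to the stop.

```bash
python3 - <<'E'
from h import *
P=np.load("w4.npy");i=cv2.imread("pics/w4.png").astype(int)
Q=P.reshape(-1,3);r=np.hypot(Q[:,0]-.586,Q[:,1]+.1331)
for lo,hi,rm in((.19,.2,.02),(.157,.1645,.03)):
    q=Q[(Q[:,2]>lo)&(Q[:,2]<hi)&(r<rm)]
    A=np.c_[q[:,:2]-q[:,:2].mean(0),np.ones(len(q))]
    s=np.linalg.lstsq(A,q[:,2],rcond=None)[0]
    print(len(q),np.round(q[:,:2].min(0),4),np.round(q[:,:2].max(0),4),"z",s[2].round(4),"slope deg",np.degrees(s[:2]).round(2))
# stop: points at bar+8
q=Q[(abs(Q[:,2]-.162)<.002)&(Q[:,1]<-.145)&(abs(Q[:,0]-.585)<.036)&(abs(Q[:,0]-.585)>.014)]
print("stop y",np.percentile(q[:,1],[1,50,99]).round(4),len(q))
E
```

```text
1279 [ 0.5717 -0.1461] [ 0.597  -0.1202] z 0.1941 slope deg [-0.2  -1.16]
2170 [ 0.5597 -0.1604] [ 0.609  -0.1084] z 0.1603 slope deg [ 0.03 -0.57]
stop y [-0.163  -0.1571 -0.1455] 580
```

```bash
python3 -c "
from bench import manip
print(manip.close_job())"
```

```text
the job is handed in; nothing more can be done
None
```

The pot now hangs released and level in the tray rail against the far stop, and the job was handed in at about 15 s of the 58 s allowed; no verdict came back. I felt contact both on the bars and at the stop, and nothing else was moved.

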